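Find the transformer with a core and load it against the stops

TASK

Three identical-looking closed transformer housings stand on the bench, but only one has its iron core inside and is clearly heavier: lift them to find it. Stand that one upright on the orange work block and push it home into the corner of the two aluminium strips, its long side flush along the longer strip and its end flush against the shorter one. Leave the two empty housings standing upright on the bench, and do not disturb the solder reel, the screwdriver or the steel pot.

Things in the scene. Friction and masses are not known exactly. Their poses are not given: they have to be found in the camera images.
- housing_1: closed box-shaped transformer housing of black plastic with grey ribs and a bare aluminium plate on top, 100 (x) x 50 (y) x 60 (z) mm; origin at the centre of its underside, x along its length, z up. All three look the same: one hides an iron core and weighs about 0.43 to 0.58 kg, the other two are empty shells of about 0.18 kg
- housing_2: closed box-shaped transformer housing of black plastic with grey ribs and a bare aluminium plate on top, 100 (x) x 50 (y) x 60 (z) mm; origin at the centre of its underside, x along its length, z up. All three look the same: one hides an iron core and weighs about 0.43 to 0.58 kg, the other two are empty shells of about 0.18 kg
- housing_3: closed box-shaped transformer housing of black plastic with grey ribs and a bare aluminium plate on top, 100 (x) x 50 (y) x 60 (z) mm; origin at the centre of its underside, x along its length, z up. All three look the same: one hides an iron core and weighs about 0.43 to 0.58 kg, the other two are empty shells of about 0.18 kg
- block: orange work block fixed to the bench, 200 (x) x 160 (y) x 35 (z) mm, origin at the centre of its underside, x along its length; bears two aluminium stop strips on top
- stop_corner (a point): inner corner of the two stop strips, on the block's top (35 mm up), at (+85, -65) mm from the block's centre, axes parallel to the block's. The longer strip (150 mm) runs from it along -x, face to +y; the shorter (88 mm) along +y, face to -x; both 12 mm wide, standing 12 mm above the block's top. A housing pushed home has its origin at (-50, +25, 0) mm from this corner
- reel: bystander: aluminium solder reel standing on its flange, 64 mm across, 50 mm high, origin at the centre of its underside
- screwdriver: bystander: screwdriver with a grey handle lying on the bench beyond the block, about 200 mm long, along its own x
- tip_pot: bystander: open steel pot for cleaning soldering tips, 72 mm across, 50 mm high, origin at the centre of its underside

How it is judged (in metres and radians):
At the end, for the whole second after the job is handed in: The heavy housing (over 3.2 N on the block) stands upright at rest on the block, within 3 mm of both strips and 0.05 rad of their line, long side along the longer strip; the other two housings stand upright (within 0.1 rad) at rest on the bench (((x of housing_1 in the frame of stop_corner between -0.053 and -0.047 m and y of housing_1 in the frame of stop_corner between 0.022 and 0.028 m and z of housing_1 in the frame of stop_corner between -0.004 and 0.004 m and angle between the x axis of housing_1 and the x axis of stop_corner, either way round below 0.05 rad and angle between housing_1's own z axis and vertical below 0.06 rad and contact force between housing_1 and block above 3.2 N and linear speed of each of housing_1, housing_2, housing_3 below 0.01 m/s and height (world z) of each of housing_2, housing_3 below 0.006 m and angle between each of housing_2, housing_3's own z axis and vertical below 0.1 rad) or (x of housing_2 in the frame of stop_corner between -0.053 and -0.047 m and y of housing_2 in the frame of stop_corner between 0.022 and 0.028 m and z of housing_2 in the frame of stop_corner between -0.004 and 0.004 m and angle between the x axis of housing_2 and the x axis of stop_corner, either way round below 0.05 rad and angle between housing_2's own z axis and vertical below 0.06 rad and contact force between housing_2 and block above 3.2 N and linear speed of each of housing_2, housing_1, housing_3 below 0.01 m/s and height (world z) of each of housing_1, housing_3 below 0.006 m and angle between each of housing_1, housing_3's own z axis and vertical below 0.1 rad) or (x of housing_3 in the frame of stop_corner between -0.053 and -0.047 m and y of housing_3 in the frame of stop_corner between 0.022 and 0.028 m and z of housing_3 in the frame of stop_corner between -0.004 and 0.004 m and angle between the x axis of housing_3 and the x axis of stop_corner, either way round below 0.05 rad and angle between housing_3's own z axis and vertical below 0.06 rad and contact force between housing_3 and block above 3.2 N and linear speed of each of housing_3, housing_1, housing_2 below 0.01 m/s and height (world z) of each of housing_1, housing_2 below 0.006 m and angle between each of housing_1, housing_2's own z axis and vertical below 0.1 rad))); the robot touches nothing.
It fails at once if the solder reel is moved more than 30 mm (distance of reel from where it was at the start of the episode above 0.03 m).
It fails at once if the screwdriver is moved more than 30 mm (distance of screwdriver from where it was at the start of the episode above 0.03 m).
It fails at once if the steel pot is moved more than 30 mm (distance of tip_pot from where it was at the start of the episode above 0.03 m).
It also fails if it takes over 72 s, if anything falls off the work surface, if the arm or the gripper's body presses on something with over 40 N, if the wrist force passes 120 N, or if a joint passes its speed limit or range.

ROBOT

A 6-joint arm with a two-finger parallel gripper is mounted at the origin on the work surface. World frame = base frame: x ahead of the robot, y to its left, z up, the work surface at z = 0. Lengths are in mm, angles in rad, forces in N, time in s.
With the tool pointing down it reaches from about 350 to 775 mm from the base axis. Payload 7.3 kg.
Tool frame: the origin (TCP) lies at the centre of the arm's flange, where the gripper is bolted on; the fingertips stand 178 mm ahead of it and the grasp point (between the pads) lies 159 mm ahead of it; z points along the fingers, y is the direction in which the jaws open and shut (so a half turn about z gives the same grasp; the last joint's range is limited). The gripper opens to 92 mm and grips with 3 to 60 N. Pads are 19 mm wide; open, the fingers measure 130 mm over their backs; the gripper's body (75 mm by 190 mm) begins 47 mm behind the grasp point.
Start: joints at [1.19, 0.342, 1.524, -0, 1.275, -0.146], TCP at [122.118, 510.603, 404.741] pointing down, gripper open.
Joint ranges: [-2.53, 2.53], [-0.77, 2.02], [0.04, 2.7], [-1, 4.14], [0.28, 2.66], [-3.11, 3.11]. Speed limits (rad/s): [2.57, 2.57, 3.14, 3.14, 3.14, 3.14].

INTERFACE

Orientations are given as [roll, pitch, yaw] about the fixed x, y, z axes, in that order (R = Rz(yaw) Ry(pitch) Rx(roll)).
In Python, from plant import get_obs, capture, close_job gives the robot as it stands. The module is installed in compiled form; this text tells all that it offers.
- The arm moves only by the shell command python3 -m pendant 'ROWS'. ROWS is JSON, a list of rows, each a list of 3 entries, a list of its own where there are three numbers: the shift along the tool's x, y, z in m, then the turn, a rotation vector about the tool's x, y, z in rad, then the finger opening in m, from 0 to 0.0918. In form: [[[tx, ty, tz], [wx, wy, wz], fingers], ...]. A call has 1 to 10 rows; each row is the pose to reach, as a shift and turn from the pose commanded when the call began, along the tool's axes at that moment; what a row does not reach only later rows make up. A row lasts 1/12 s, in which the tool goes at most 41.7 mm and 7.16 degrees, less where a joint would pass 70% of its speed; a pose out of reach is approached as far as the arm can. A call with a gripper value outside its range is refused whole. The fingers move at their own pace and stop on an object; the grip force is fixed at half the most. Time passes only in rows, so rows that repeat a pose let the fingers close. It gives the time, the measured TCP pose, the force and the opening at its end, in the units of the state.
- get_obs(): the state, without advancing time (a new reading comes with each control period).
- capture(name): name is "side" or "top"; returns a dict with "color" (400x640x3 uint8, red, green, blue), "mtx" (3x3 intrinsics, pixels), "rvec" (rotation vector, rad) and "tvec" (3), from world to camera coordinates, as OpenCV has them. Camera axes: x right, y down, z forward; pixel columns grow to the right and rows downward; lengths in mm; the calibration is good to about 2 mm. A picture is of the moment at which its call begins. There is no depth.
- close_job(): hands the job in, once; it reports no verdict.
The state is a dict: "time": time; "joint_positions": joint angles; "dq": joint speeds; "tau": joint torques, N m; "tool_pos": TCP position; "tcp_rot": TCP orientation; "contact_force": force on the tool from outside, world axes, zero at the start; "moment": the same for the moment, N m; "grip_width": finger opening in mm.
Only numpy, scipy, OpenCV 4.12 (cv2) and the standard library are available. Lean on these libraries where they do the work, as an engineer would, in place of code of your own. Each camera call takes 0.05 s, during which the arm holds its last target. There are 200 camera calls.

## Working session

There is one attempt and no reset: what is moved stays moved. The work goes in short steps, Python scripts to look and compute and a shell command to move; the robot and the scene stay as the last step left them, time stands still between calls to the robot, and variables do not carry over. Pictures are saved under pics/ and viewed, about 8 in all and at most 12, crops included, and the job is handed in when it is done.

```bash
mkdir -p pics; python3 - <<'E'
from plant import get_obs,capture
import cv2
print(get_obs())
for n in("top","side"):
    c=capture(n); print(n,c["mtx"].tolist(),c["rvec"],c["tvec"])
    cv2.imwrite(f"pics/{n}0.png",c["color"][...,::-1])
E
```

```text
{'time': 0.0, 'joint_positions': array([ 1.18999848e+00,  3.42723286e-01,  1.52500558e+00,  2.85465476e-05,
        1.27538325e+00, -1.46022359e-01]), 'dq': array([-2.89394028e-05, -1.73678115e-04,  1.44932627e-03, -2.39452057e-04,
        1.12053789e-03, -1.17721498e-03]), 'tau': array([ 1.42017914e-03, -4.31245959e+01, -2.44210839e+01,  7.17996550e-02,
        5.60716668e-02, -1.13749738e-04]), 'tool_pos': array([122.06540313, 510.47955783, 404.0484502 ]), 'tcp_rot': array([-3.14009334e+00, -2.48094112e-04,  2.90680865e+00]), 'contact_force': array([-1.48417973,  0.30243049, -0.53244326]), 'moment': array([-0.03237403, -0.01519803,  0.00527   ]), 'grip_width': 91.64084736330685}
top [[379.5362855110139, 0.0, 317.8520553533561], [0.0, 379.5362855110139, 198.4292516081044], [0.0, 0.0, 1.0]] [ 2.15290526 -2.15526932  0.11307235] [-29.78393884 598.94900038 980.72751113]
side [[379.9201505852491, 0.0, 311.8827044591532], [0.0, 379.9201505852491, 204.02844479831063], [0.0, 0.0, 1.0]] [ 2.38444541 -0.17749733  0.04833631] [-593.03497752   72.62538897 1030.80988305]
```

View pics/top0.png

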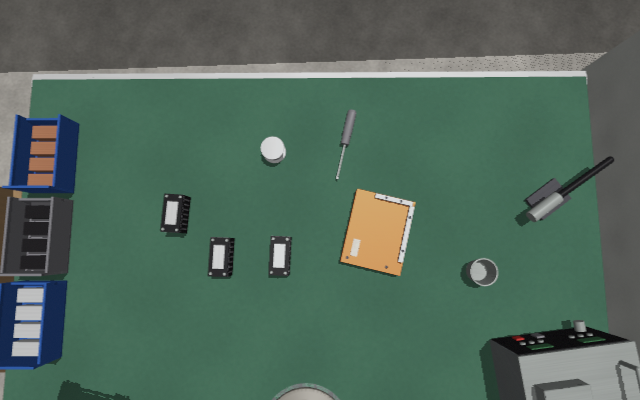

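View pics/side0.png

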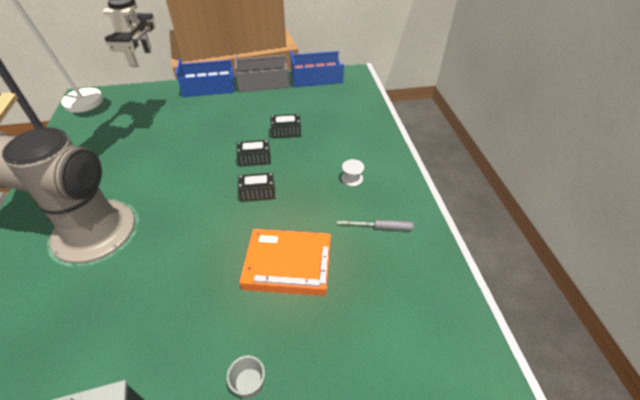

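The top view shows three housings at about (174,213), (220,257) and (280,256), the block at about (378,232), the reel at (273,150), the screwdriver at (345,145) and the pot at (483,272). I'll enlarge the housings and the block.

```bash
python3 - <<'E'
import cv2,numpy as np
im=cv2.imread("pics/top0.png")
def crop(x,y,w,h,s,n):
    c=cv2.resize(im[y:y+h,x:x+w],None,fx=s,fy=s,interpolation=cv2.INTER_CUBIC)
    for i in range(0,w,10): cv2.putText(c,str(x+i),(i*s,8),0,.3,(0,255,255)); cv2.line(c,(i*s,10),(i*s,14),(0,255,255))
    for i in range(0,h,10): cv2.putText(c,str(y+i),(0,i*s+3),0,.3,(0,255,255))
    cv2.imwrite(n,c)
crop(155,185,145,100,5,"pics/h.png"); crop(335,182,90,100,6,"pics/b.png")
E
```

```text
(no output)
```

View pics/h.png

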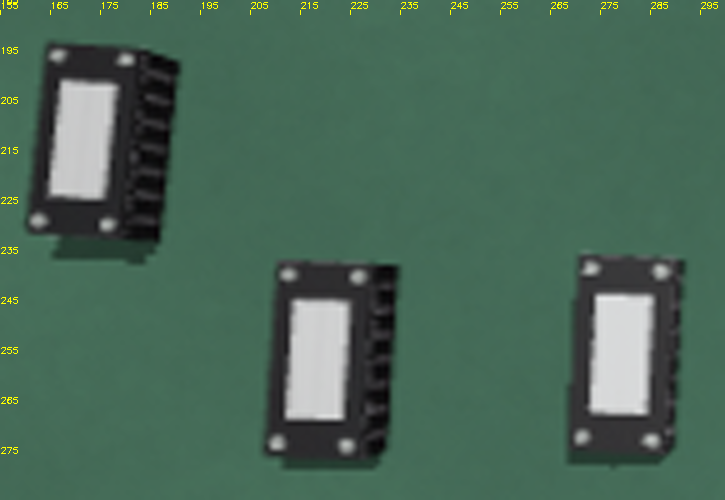

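View pics/b.png

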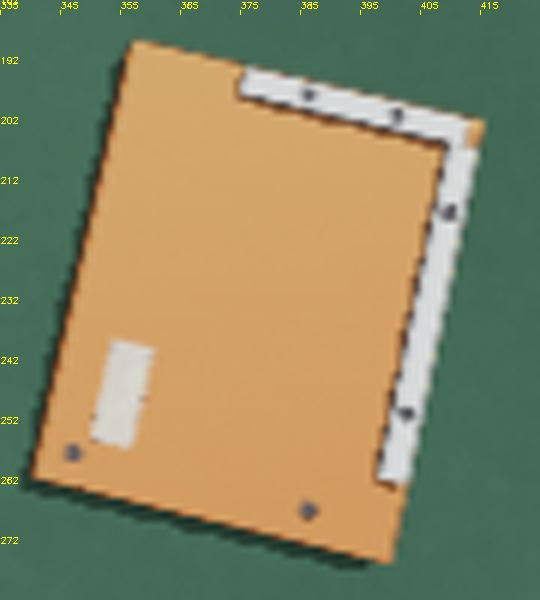

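Housing top screws and the block corners are readable in the crops (h.png scale 5 origin (155,185); b.png scale 6 origin (335,182)). The block's strip corner is at about (409,206), the far (upper) right end.

```bash
cat >u.py <<'E'
import cv2,numpy as np
from plant import get_obs,capture
from scipy.optimize import least_squares
def ray(c,px,z):
    R=cv2.Rodrigues(np.array(c["rvec"]))[0]; t=np.array(c["tvec"]).ravel()
    p=cv2.undistortPoints(np.array(px,float).reshape(-1,1,2),c["mtx"],None)[:,0]
    d=np.c_[p,np.ones(len(p))]@R; o=-R.T@t
    s=(z-o[2])/d[:,2]; return o+d*s[:,None]
def proj(c,P): return cv2.projectPoints(np.array(P,float).reshape(-1,1,3),c["rvec"],c["tvec"],c["mtx"],None)[0][:,0]
def fit(local,w):  # 2D rigid: w = R local + t
    l=np.array(local,float);w=np.array(w)[:,:2]
    r=lambda p:(np.c_[p[0]+l[:,0]*np.cos(p[2])-l[:,1]*np.sin(p[2]),p[1]+l[:,0]*np.sin(p[2])+l[:,1]*np.cos(p[2])]-w).ravel()
    a=min((least_squares(r,[*w.mean(0),y]) for y in(-2,-1,0,1,2,3)),key=lambda s:s.cost)
    return a.x,np.round(r(a.x).reshape(-1,2),1).tolist()
E
python3 - <<'E'
from u import *
c=capture("top")
o=np.array
h={"A":[(48,44),(138,50),(28,232),(118,237),(58,55),(126,60),(38,220),(108,225)],
"B":[(279,263),(370,264),(265,453),(358,458),(288,274),(358,276),(277,442),(347,445)],
"C":[(582,256),(674,260),(568,456),(663,459),(591,268),(661,271),(582,436),(651,439)]}
for k,v in h.items():
    w=ray(c,(o(v)+.5)/5-.5+[155,185],60)
    w1=w[:4,:2]; print(k,"len",np.linalg.norm(w1[0]-w1[2]),"wid",np.linalg.norm(w1[0]-w1[1]))
    print(fit([(50,25),(50,-25),(-50,25),(-50,-25)],w1), "screwmean",w[4:,:2].mean(0), "ang",[np.arctan2(*(w[a]-w[b])[1::-1]) for a,b in((0,2),(1,3),(4,6),(5,7))])
b=o([(133,40),(485,122),(392,563),(33,478)])
w=ray(c,(b+.5)/6-.5+[335,182],35)
x,r=fit([(100,80),(100,-80),(-100,-80),(-100,80)],w);print("block",x,r)
s=ray(c,(o([(447,145),(377,480),(238,97)])+.5)/6-.5+[335,182],47)
print("strips",s[:,:2])
R=np.array([[np.cos(x[2]),-np.sin(x[2])],[np.sin(x[2]),np.cos(x[2])]])
print("corner",x[:2]+R@[85,-65],"home",x[:2]+R@[35,-40])
print("reel,pot",ray(c,[(273,148)],50),ray(c,[(483,271)],50), "sd",ray(c,[(337,179),(351,112)],10))
E
```

```text
A len 98.73922891307626 wid 47.82083918990039
(array([ 5.59302691e+02,  3.52515038e+02, -6.14882203e-02]), [[0.7, 1.0], [0.9, -1.2], [-0.6, 1.4], [-1.0, -1.3]]) screwmean [559.63137967 352.79338568] ang [np.float64(-0.05824993696413478), np.float64(-0.0644232924235352), np.float64(-0.07367453818886063), np.float64(-0.06587281704555802)]
B len 96.86449146328779 wid 47.305836178161336
(array([ 4.46243017e+02,  2.25767173e+02, -3.66950701e-02]), [[1.7, 1.4], [0.4, -1.3], [-1.4, 1.0], [-0.8, -1.1]]) screwmean [446.30413259 226.02839168] ang [np.float64(-0.041073956373159616), np.float64(-0.034811872413933645), np.float64(-0.03340720299792548), np.float64(-0.03737172328812238)]
C len 101.84492604400727 wid 47.68678011562015
(array([ 4.47178089e+02,  6.91928653e+01, -4.87495774e-02]), [[-0.6, 1.3], [-0.9, -1.0], [1.2, 0.5], [0.3, -0.9]]) screwmean [449.24838427  69.47720036] ang [np.float64(-0.05609184437134798), np.float64(-0.04701364932233725), np.float64(-0.04019277435574339), np.float64(-0.05051399085909529)]
block [ 5.11147315e+02 -1.89596855e+02 -2.33548198e-01] [[0.7, -0.1], [0.8, -0.1], [-1.1, 0.1], [-0.5, 0.1]]
strips [[ 577.66696362 -270.66236373]
 [ 432.58247805 -236.42424371]
 [ 599.04474706 -179.56295513]]
corner [ 578.79667599 -272.50381451] home [ 535.93987913 -236.61098845]
reel,pot [[733.72791954  89.739304    50.        ]] [[ 408.94758077 -454.12959933   50.        ]] sd [[ 655.80054753  -82.94943858   10.        ]
 [ 846.92048998 -123.55781438   10.        ]]
```

```bash
cat >go.py <<'E'
# usage: go.py x y z(TCP mm) boxyaw -> shift (m) and turn in tool axes; '-' keeps current
import sys,numpy as np
from plant import get_obs
from scipy.spatial.transform import Rotation as Ro
o=get_obs(); p=o["tool_pos"]; R=Ro.from_euler("xyz",o["tcp_rot"])
a=sys.argv[1:]; t=np.array([p[i] if a[i]=='-' else float(a[i]) for i in range(3)])
T=R if a[3]=='-' else Ro.from_euler("xyz",[np.pi,0,np.pi+float(a[3])])
print("shift",np.round(R.inv().apply(t-p)/1000,4),"turn",np.round((R.inv()*T).as_rotvec(),4))
E
cat >st.py <<'E'
from plant import get_obs
import numpy as np
np.set_printoptions(precision=3,suppress=True)
o=get_obs(); print(o["time"],o["tool_pos"],o["tcp_rot"],"F",o["contact_force"],"M",o["moment"],"w",o["grip_width"],"q",o["joint_positions"])
E
python3 go.py 559.5 352.6 300 -0.063
```

```text
shift [-0.4622 -0.0517  0.1042] turn [-0.0012 -0.0003 -0.1718]
```

```bash
python3 -m pendant '[[[-0.462,-0.052,0.104],[0,0,-0.172],0.0918],[[-0.462,-0.052,0.104],[0,0,-0.172],0.0918],[[-0.462,-0.052,0.104],[0,0,-0.172],0.0918],[[-0.462,-0.052,0.104],[0,0,-0.172],0.0918],[[-0.462,-0.052,0.104],[0,0,-0.172],0.0918],[[-0.462,-0.052,0.104],[0,0,-0.172],0.0918],[[-0.462,-0.052,0.104],[0,0,-0.172],0.0918],[[-0.462,-0.052,0.104],[0,0,-0.172],0.0918],[[-0.462,-0.052,0.104],[0,0,-0.172],0.0918],[[-0.462,-0.052,0.104],[0,0,-0.172],0.0918]]'; python3 go.py 559.5 352.6 300 -0.063
```

```text
time: 0.98
tool_pos: [502.5, 372.6, 313.9]
tcp_rot: [-3.141, -0.001, 3.079]
contact_force: [0.5, 0.2, 0.0]
grip_width: 91.9
shift [-0.0581 -0.0164  0.0139] turn [-0.0002 -0.0005  0.    ]
```

```bash
python3 -m pendant '[[[-0.03,-0.008,0.007],[0,0,0],0.0918],[[-0.058,-0.016,0.014],[0,0,0],0.0918],[[-0.058,-0.016,0.014],[0,0,0],0.0918],[[-0.058,-0.016,0.014],[0,0,0],0.0918],[[-0.058,-0.016,0.014],[0,0,0],0.0918]]'; python3 go.py 559.5 352.6 200 -0.063; python3 st.py
python3 - <<'E'
from u import *
c=capture("top"); im=c["color"][...,::-1]
cv2.imwrite("pics/t1.png",cv2.resize(im[150:300,120:310],None,fx=4,fy=4,interpolation=cv2.INTER_CUBIC))
E
```

```text
time: 1.4
tool_pos: [557.2, 354.3, 300.3]
tcp_rot: [-3.141, -0.001, 3.079]
contact_force: [0.4, 0.6, 0.4]
grip_width: 91.9
shift [-0.0026 -0.0015  0.1003] turn [-0.0002 -0.0013  0.    ]
1.4 [557.152 354.275 300.275] [-3.141 -0.001  3.079] F [0.4   0.584 0.41 ] M [ 0.044 -0.026  0.009] w 91.90377296029236 q [ 0.45   0.677  1.254  0.     1.212 -1.058]
```

View pics/t1.png

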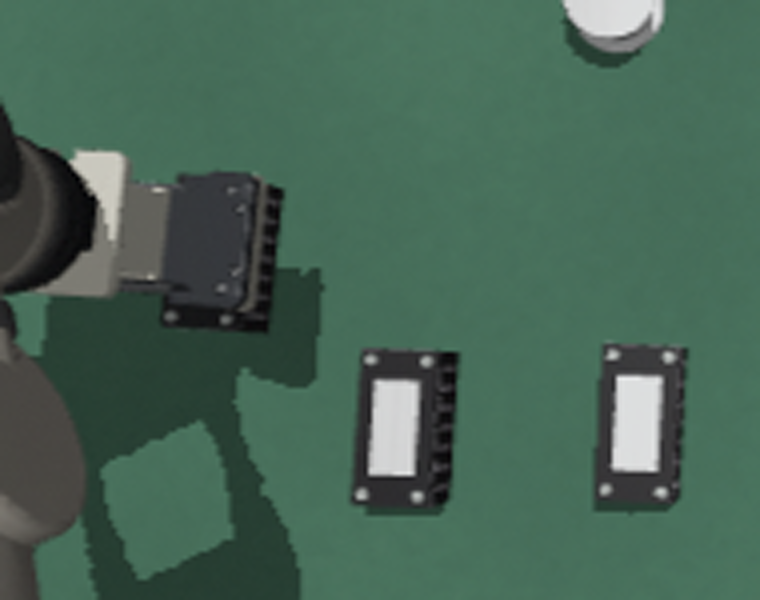

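The gripper sits over housing A as computed (crop about (220,240)); B and C are undisturbed. Next I descend and close.

```bash
python3 -m pendant '[[[-0.001,-0.001,0.04],[0,0,0],0.0918],[[-0.001,-0.001,0.075],[0,0,0],0.0918],[[-0.001,-0.001,0.1],[0,0,0],0.0918],[[-0.001,-0.001,0.1],[0,0,0],0.0918],[[-0.001,-0.001,0.1],[0,0,0],0.04],[[-0.001,-0.001,0.1],[0,0,0],0.04],[[-0.001,-0.001,0.1],[0,0,0],0.04],[[-0.001,-0.001,0.1],[0,0,0],0.04],[[-0.001,-0.001,0.1],[0,0,0],0.04]]'; python3 st.py
```

```text
time: 2.2
tool_pos: [558.9, 353.4, 202.5]
tcp_rot: [3.14, 0.003, 3.079]
contact_force: [0.1, 1.0, 0.8]
grip_width: 63.1
2.2 [558.877 353.351 202.498] [3.14  0.003 3.079] F [0.136 0.963 0.778] M [ 0.016 -0.035 -0.001] w 63.08341244076386 q [ 0.448  0.784  1.339  0.     1.016 -1.06 ]
```

```bash
python3 -m pendant '[[[0,0,0],[0,0,0],0.04],[[0,0,0],[0,0,0],0.04],[[0,0,0],[0,0,0],0.04],[[0,0,0],[0,0,0],0.04],[[0,0,0],[0,0,0],0.04],[[0,0,0],[0,0,0],0.04]]'; python3 st.py
```

```text
time: 2.7
tool_pos: [558.8, 352.9, 201.4]
tcp_rot: [-3.142, 0.001, 3.079]
contact_force: [-1.6, -1.7, 6.0]
grip_width: 49.9
2.7 [558.758 352.909 201.38 ] [-3.142  0.001  3.079] F [-1.594 -1.727  5.981] M [-0.4    0.156  0.056] w 49.93409365794959 q [ 0.448  0.786  1.339 -0.     1.016 -1.06 ]
```

```bash
python3 -m pendant '[[[0,0,-0.015],[0,0,0],0.04],[[0,0,-0.03],[0,0,0],0.04],[[0,0,-0.04],[0,0,0],0.04],[[0,0,-0.04],[0,0,0],0.04],[[0,0,-0.04],[0,0,0],0.04],[[0,0,-0.04],[0,0,0],0.04],[[0,0,-0.04],[0,0,0],0.04]]'; python3 st.py; python3 -m pendant '[[[0,0,0],[0,0,0],0.04],[[0,0,0],[0,0,0],0.04]]';python3 -m pendant '[[[0,0,0],[0,0,0],0.04]]'
```

```text
time: 3.28
tool_pos: [558.3, 353.0, 239.4]
tcp_rot: [-3.141, -0.002, 3.079]
contact_force: [0.3, 0.8, -1.8]
grip_width: 49.8
3.2833 [558.27  352.951 239.424] [-3.141 -0.002  3.079] F [ 0.278  0.829 -1.767] M [ 0.076 -0.01   0.003] w 49.817034735285034 q [ 0.448  0.74   1.312  0.     1.091 -1.06 ]
time: 3.45
tool_pos: [558.5, 353.0, 239.9]
tcp_rot: [-3.141, -0.001, 3.079]
contact_force: [0.2, 0.9, -1.1]
grip_width: 50.0
time: 3.53
tool_pos: [558.5, 353.1, 240.2]
tcp_rot: [-3.141, -0.001, 3.079]
contact_force: [-0.1, -0.5, 0.1]
grip_width: 50.0
```

Only about 1 N: A is empty. I set it back down and go to B.

```bash
python3 -m pendant '[[[0,0,0.02],[0,0,0],0.04],[[0,0,0.035],[0,0,0],0.04],[[0,0,0.039],[0,0,0],0.04],[[0,0,0.039],[0,0,0],0.04],[[0,0,0.039],[0,0,0],0.04],[[0,0,0.039],[0,0,0],0.0918],[[0,0,0.039],[0,0,0],0.0918],[[0,0,0.039],[0,0,0],0.0918],[[0,0,0.039],[0,0,0],0.0918],[[0,0,0.039],[0,0,0],0.0918]]'; python3 -m pendant '[[[0,0,0],[0,0,0],0.0918],[[0,0,-0.03],[0,0,0],0.0918],[[0,0,-0.07],[0,0,0],0.0918],[[0,0,-0.09],[0,0,0],0.0918],[[0,0,-0.09],[0,0,0],0.0918]]';  python3 go.py 447.0 226 290 -0.037
```

```text
time: 4.37
tool_pos: [558.7, 353.1, 201.9]
tcp_rot: [3.141, 0.0, 3.079]
contact_force: [0.9, -0.5, 0.1]
grip_width: 78.8
time: 4.78
tool_pos: [559.7, 353.7, 297.9]
tcp_rot: [3.136, 0.009, 3.079]
contact_force: [1.2, 0.6, 0.6]
grip_width: 91.4
shift [ 0.1045 -0.1345  0.0062] turn [ 0.0051  0.0092 -0.0257]
```

```bash
python3 -m pendant '[[[0.026,-0.033,0],[0,0,-0.026],0.0918],[[0.052,-0.066,0],[0,0,-0.026],0.0918],[[0.078,-0.1,0],[0,0,-0.026],0.0918],[[0.104,-0.134,0],[0,0,-0.026],0.0918],[[0.104,-0.134,0],[0,0,-0.026],0.0918],[[0.104,-0.134,0],[0,0,-0.026],0.0918],[[0.104,-0.134,0],[0,0,-0.026],0.0918]]';  python3 go.py 447.0 226 200 -0.037
```

```text
time: 5.37
tool_pos: [447.1, 226.1, 292.1]
tcp_rot: [3.141, 0.002, 3.104]
contact_force: [0.8, -0.1, 0.4]
grip_width: 92.0
shift [ 0.0002 -0.0002  0.0921] turn [ 0.001   0.0018 -0.0005]
```

```bash
python3 -m pendant '[[[0,0,0.04],[0,0,0],0.0918],[[0,0,0.075],[0,0,0],0.0918],[[0,0,0.09],[0,0,0],0.06],[[0,0,0.09],[0,0,0],0.04],[[0,0,0.09],[0,0,0],0.04],[[0,0,0.09],[0,0,0],0.04],[[0,0,0.09],[0,0,0],0.04],[[0,0,0.09],[0,0,0],0.04],[[0,0,0.09],[0,0,0],0.04],[[0,0,0.09],[0,0,0],0.04]]'; python3 -m pendant '[[[0,0,0],[0,0,0],0.04],[[0,0,0],[0,0,0],0.04],[[0,0,-0.015],[0,0,0],0.04],[[0,0,-0.03],[0,0,0],0.04],[[0,0,-0.04],[0,0,0],0.04],[[0,0,-0.04],[0,0,0],0.04],[[0,0,-0.04],[0,0,0],0.04],[[0,0,-0.04],[0,0,0],0.04],[[0,0,-0.04],[0,0,0],0.04],[[0,0,-0.04],[0,0,0],0.04]]';python3 -m pendant '[[[0,0,0],[0,0,0],0.04],[[0,0,0],[0,0,0],0.04]]';python3 -m pendant '[[[0,0,0],[0,0,0],0.04]]'
```

```text
time: 6.2
tool_pos: [446.8, 225.9, 202.8]
tcp_rot: [3.141, 0.002, 3.105]
contact_force: [-0.2, -1.5, 6.6]
grip_width: 49.9
time: 7.03
tool_pos: [446.2, 225.8, 240.9]
tcp_rot: [-3.141, -0.001, 3.105]
contact_force: [-0.4, 0.4, -2.3]
grip_width: 50.0
time: 7.2
tool_pos: [446.3, 225.9, 241.3]
tcp_rot: [-3.141, -0.001, 3.105]
contact_force: [0.0, -0.4, -2.2]
grip_width: 49.7
time: 7.28
tool_pos: [446.4, 225.9, 241.4]
tcp_rot: [-3.142, -0.0, 3.105]
contact_force: [0.2, -0.0, -1.4]
grip_width: 49.8
```

B also weighs about 2 N, so it is empty. I put it down and lift C.

```bash
python3 -m pendant '[[[0,0,0.02],[0,0,0],0.04],[[0,0,0.035],[0,0,0],0.04],[[0,0,0.039],[0,0,0],0.04],[[0,0,0.039],[0,0,0],0.04],[[0,0,0.039],[0,0,0],0.04],[[0,0,0.039],[0,0,0],0.0918],[[0,0,0.039],[0,0,0],0.0918],[[0,0,0.039],[0,0,0],0.0918],[[0,0,0.039],[0,0,0],0.0918],[[0,0,0.039],[0,0,0],0.0918]]'; python3 -m pendant '[[[0,0,0],[0,0,0],0.0918],[[0,0,-0.03],[0,0,0],0.0918],[[0,0,-0.07],[0,0,0],0.0918],[[0,0,-0.09],[0,0,0],0.0918],[[0,0,-0.09],[0,0,0],0.0918]]';  python3 go.py 448.5 69.4 290 -0.048
```

```text
time: 8.12
tool_pos: [446.4, 225.9, 202.8]
tcp_rot: [3.141, 0.0, 3.105]
contact_force: [0.7, 0.8, 0.5]
grip_width: 78.6
time: 8.53
tool_pos: [447.5, 226.3, 297.2]
tcp_rot: [3.138, 0.008, 3.105]
contact_force: [1.2, 0.5, -0.7]
grip_width: 91.7
shift [-0.0066 -0.1568  0.0067] turn [0.0032 0.0083 0.0114]
```

```bash
python3 -m pendant '[[[-0.002,-0.038,0],[0,0,0.011],0.0918],[[-0.003,-0.076,0],[0,0,0.011],0.0918],[[-0.005,-0.115,0],[0,0,0.011],0.0918],[[-0.006,-0.157,0],[0,0,0.011],0.0918],[[-0.006,-0.157,0],[0,0,0.011],0.0918],[[-0.006,-0.157,0],[0,0,0.011],0.0918],[[-0.006,-0.157,0],[0,0,0.011],0.0918]]';  python3 go.py 448.5 69.4 200 -0.048
```

```text
time: 9.12
tool_pos: [446.5, 68.7, 292.3]
tcp_rot: [3.141, -0.001, 3.093]
contact_force: [0.3, 0.7, 1.2]
grip_width: 91.9
shift [-0.002   0.0007  0.0923] turn [ 0.0004 -0.0006 -0.001 ]
```

```bash
python3 -m pendant '[[[-0.002,0,0.04],[0,0,0],0.0918],[[-0.002,0,0.075],[0,0,0],0.0918],[[-0.002,0,0.091],[0,0,0],0.06],[[-0.002,0,0.091],[0,0,0],0.04],[[-0.002,0,0.091],[0,0,0],0.04],[[-0.002,0,0.091],[0,0,0],0.04],[[-0.002,0,0.091],[0,0,0],0.04],[[-0.002,0,0.091],[0,0,0],0.04],[[-0.002,0,0.091],[0,0,0],0.04],[[-0.002,0,0.091],[0,0,0],0.04]]'; python3 -m pendant '[[[0,0,0],[0,0,0],0.04],[[0,0,0],[0,0,0],0.04],[[0,0,-0.015],[0,0,0],0.04],[[0,0,-0.03],[0,0,0],0.04],[[0,0,-0.04],[0,0,0],0.04],[[0,0,-0.04],[0,0,0],0.04],[[0,0,-0.04],[0,0,0],0.04],[[0,0,-0.04],[0,0,0],0.04],[[0,0,-0.04],[0,0,0],0.04],[[0,0,-0.04],[0,0,0],0.04]]';python3 -m pendant '[[[0,0,0],[0,0,0],0.04],[[0,0,0],[0,0,0],0.04]]';python3 st.py
```

```text
time: 9.95
tool_pos: [449.0, 68.6, 202.7]
tcp_rot: [-3.142, 0.002, 3.094]
contact_force: [-1.2, -1.3, 7.0]
grip_width: 49.6
time: 10.78
tool_pos: [448.3, 68.7, 241.0]
tcp_rot: [3.142, -0.002, 3.094]
contact_force: [-0.0, -0.2, -5.2]
grip_width: 49.7
time: 10.95
tool_pos: [448.5, 68.7, 241.3]
tcp_rot: [3.142, -0.001, 3.094]
contact_force: [-0.7, 0.5, -4.1]
grip_width: 49.8
10.95 [448.533  68.686 241.282] [ 3.142 -0.001  3.094] F [-0.71   0.532 -4.052] M [ 0.012  0.006 -0.003] w 49.833904438864266 q [-0.017  0.432  1.924  0.     0.786 -1.54 ]
```

C weighs 4 to 5 N, so it holds the core. I'll lift it higher and carry it to a spot 10 mm short of both strips.

```bash
python3 -m pendant '[[[0,0,-0.02],[0,0,0],0.04],[[0,0,-0.04],[0,0,0],0.04],[[0,0,-0.055],[0,0,0],0.04],[[0,0,-0.055],[0,0,0],0.04]]';  python3 go.py 528.1 -223.7 295 -0.2335
```

```text
time: 11.28
tool_pos: [449.4, 68.7, 299.0]
tcp_rot: [3.141, 0.005, 3.094]
contact_force: [0.3, -0.4, -4.9]
grip_width: 49.9
shift [-0.0925 -0.2883  0.0045] turn [0.0008 0.0053 0.1858]
```

```bash
python3 -m pendant '[[[-0.006,-0.018,0],[0,0,0.02],0.04],[[-0.014,-0.045,0],[0,0,0.05],0.04],[[-0.024,-0.075,0],[0,0,0.08],0.04],[[-0.035,-0.11,0],[0,0,0.11],0.04],[[-0.047,-0.145,0],[0,0,0.14],0.04],[[-0.058,-0.18,0],[0,0,0.17],0.04],[[-0.069,-0.215,0],[0,0,0.186],0.04],[[-0.08,-0.25,0],[0,0,0.186],0.04],[[-0.089,-0.276,0],[0,0,0.186],0.04],[[-0.0925,-0.288,0],[0,0,0.186],0.04]]'; python3 -m pendant '[[[0,0,0],[0,0,0],0.04],[[0,0,0],[0,0,0],0.04],[[0,0,0],[0,0,0],0.04]]'; python3 go.py 528.1 -223.7 250 -0.2335;python3 st.py
python3 - <<'E'
from u import *
c=capture("side"); im=c["color"][...,::-1]
cv2.imwrite("pics/s1.png",cv2.resize(im[150:310,200:360],None,fx=3.7,fy=3.7,interpolation=cv2.INTER_CUBIC))
E
```

```text
time: 12.12
tool_pos: [527.6, -227.0, 295.1]
tcp_rot: [-3.141, 0.0, 2.905]
contact_force: [-0.0, 0.0, -4.6]
grip_width: 49.9
time: 12.37
tool_pos: [526.8, -222.3, 295.7]
tcp_rot: [3.14, -0.002, 2.908]
contact_force: [-1.3, 0.5, -4.6]
grip_width: 50.0
shift [-0.0017 -0.0011  0.0456] turn [ 0.0012 -0.0023  0.0002]
12.3667 [ 526.818 -222.348  295.655] [ 3.14  -0.002  2.908] F [-1.258  0.537 -4.557] M [-0.    -0.021  0.007] w 50.042163093702065 q [-0.534  0.532  1.541  0.001  1.071 -1.871]
```

View pics/s1.png

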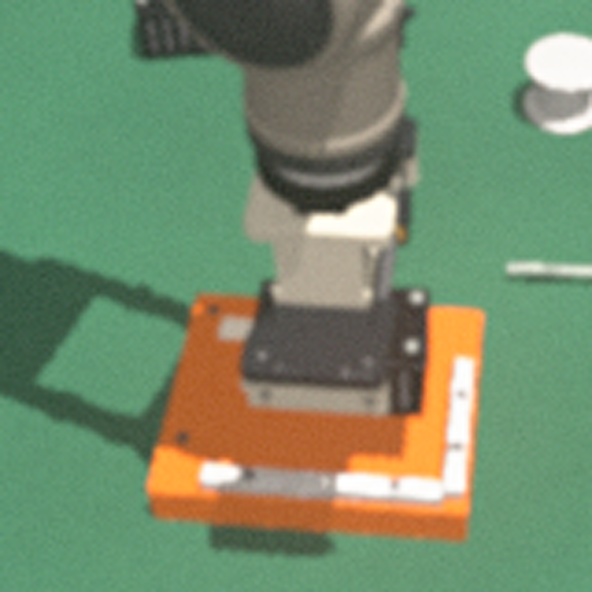

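The box hangs over the block, clear of both strips and aligned with them; the crop shows the long strip at y≈485 and the short one at x≈460. I'll lower it.

```bash
python3 -m pendant '[[[-0.001,-0.001,0.03],[0,0,0],0.04],[[-0.001,-0.001,0.05],[0,0,0],0.04],[[-0.001,-0.001,0.055],[0,0,0],0.04],[[-0.001,-0.001,0.055],[0,0,0],0.04],[[-0.001,-0.001,0.055],[0,0,0],0.04],[[-0.001,-0.001,0.055],[0,0,0],0.04]]'; python3 -m pendant '[[[0,0,0.001],[0,0,0],0.04],[[0,0,0.002],[0,0,0],0.04],[[0,0,0.003],[0,0,0],0.04],[[0,0,0.003],[0,0,0],0.04]]';  python3 go.py 528.1 -223.7 236.5 -0.2335
```

```text
time: 12.92
tool_pos: [528.5, -224.4, 243.1]
tcp_rot: [-3.141, 0.002, 2.908]
contact_force: [0.7, 0.3, -3.2]
grip_width: 49.7
time: 13.25
tool_pos: [527.9, -224.6, 238.8]
tcp_rot: [3.142, 0.0, 2.908]
contact_force: [-0.5, -0.5, -3.8]
grip_width: 49.7
shift [0.     0.0009 0.0023] turn [ 0.      0.0002 -0.0004]
```

```bash
python3 -m pendant '[[[0,0,0.001],[0,0,0],0.04],[[0,0,0.002],[0,0,0],0.04],[[0,0,0.003],[0,0,0],0.04],[[0,0,0.003],[0,0,0],0.04],[[0,0,0.003],[0,0,0],0.04],[[0,0,0.003],[0,0,0],0.04]]'; python3 st.py
```

```text
time: 13.75
tool_pos: [527.9, -224.6, 237.8]
tcp_rot: [-3.141, 0.001, 2.908]
contact_force: [-5.3, 2.7, 12.9]
grip_width: 49.8
13.75 [ 527.881 -224.59   237.76 ] [-3.141  0.001  2.908] F [-5.256  2.747 12.87 ] M [0.412 0.757 0.012] w 49.78290165042124 q [-0.536  0.607  1.593 -0.     0.941 -1.873]
```

```bash
python3 -m pendant '[[[0,0,-0.002],[0,0,0],0.04],[[0,-0.001,-0.002],[0,0,0],0.04],[[0,-0.003,-0.002],[0,0,0],0.04],[[0,-0.005,-0.002],[0,0,0],0.04],[[0,-0.006,-0.002],[0,0,0],0.04],[[0,-0.006,-0.002],[0,0,0],0.04],[[0,-0.006,-0.002],[0,0,0],0.04]]'; for i in 1; do python3 st.py; done;  python3 -m pendant '[[[0,-0.001,0],[0,0,0],0.04],[[0,-0.002,0],[0,0,0],0.04],[[0,-0.002,0],[0,0,0],0.04],[[0,-0.002,0],[0,0,0],0.04]]'; python3 st.py
```

```text
time: 14.33
tool_pos: [526.8, -230.7, 237.8]
tcp_rot: [-3.141, 0.001, 2.908]
contact_force: [0.7, 2.4, 0.7]
grip_width: 49.6
14.3333 [ 526.761 -230.672  237.804] [-3.141  0.001  2.908] F [0.68  2.379 0.668] M [ 0.224 -0.277  0.052] w 49.59534497902094 q [-0.546  0.609  1.588  0.     0.943 -1.883]
time: 14.67
tool_pos: [526.2, -232.5, 237.8]
tcp_rot: [-3.142, 0.001, 2.908]
contact_force: [0.8, 3.5, 2.1]
grip_width: 49.8
14.6667 [ 526.232 -232.462  237.779] [-3.142  0.001  2.908] F [0.805 3.528 2.088] M [ 0.428 -0.408  0.124] w 49.78198013480764 q [-0.549  0.609  1.587  0.     0.944 -1.886]
```

```bash
python3 -m pendant '[[[0,-0.001,0],[0,0,0],0.04],[[0,-0.001,0],[0,0,0],0.04],[[0,-0.001,0],[0,0,0],0.04]]'; python3 -m pendant '[[[0,-0.001,0],[0,0,0],0.04],[[0,-0.001,0],[0,0,0],0.04],[[0,-0.001,0],[0,0,0],0.04]]'; python3 -m pendant '[[[0,-0.001,0],[0,0,0],0.04],[[0,-0.001,0],[0,0,0],0.04],[[0,-0.001,0],[0,0,0],0.04]]'; python3 st.py
```

```text
time: 14.92
tool_pos: [526.0, -233.4, 237.8]
tcp_rot: [3.142, 0.0, 2.908]
contact_force: [0.8, 3.1, 3.4]
grip_width: 49.7
time: 15.17
tool_pos: [525.7, -234.4, 237.8]
tcp_rot: [3.142, 0.0, 2.908]
contact_force: [0.7, 4.0, 4.5]
grip_width: 50.1
time: 15.42
tool_pos: [525.5, -235.3, 237.8]
tcp_rot: [3.141, 0.0, 2.908]
contact_force: [0.4, 4.1, 4.5]
grip_width: 49.6
15.4167 [ 525.452 -235.323  237.777] [3.141 0.    2.908] F [0.438 4.12  4.506] M [ 0.674 -0.323  0.133] w 49.55241077363101 q [-0.554  0.61   1.586  0.     0.945 -1.891]
```

```bash
python3 -m pendant '[[[0,-0.001,0],[0,0,0],0.04],[[0,-0.001,0],[0,0,0],0.04],[[0,-0.001,0],[0,0,0],0.04]]'; python3 -m pendant '[[[0,-0.001,0],[0,0,0],0.04],[[0,-0.001,0],[0,0,0],0.04],[[0,-0.001,0],[0,0,0],0.04]]'; python3 st.py
python3 - <<'E'
from u import *
c=capture("side"); im=c["color"][...,::-1]
cv2.imwrite("pics/s2.png",cv2.resize(im[210:300,235:340],None,fx=6,fy=6,interpolation=cv2.INTER_CUBIC))
E
```

```text
time: 15.67
tool_pos: [525.2, -236.2, 237.8]
tcp_rot: [3.141, 0.0, 2.908]
contact_force: [0.9, 6.0, 4.7]
grip_width: 49.9
time: 15.92
tool_pos: [525.2, -236.5, 237.8]
tcp_rot: [3.14, 0.0, 2.907]
contact_force: [2.4, 8.4, 6.2]
grip_width: 49.5
15.9167 [ 525.186 -236.517  237.817] [3.14  0.    2.907] F [2.367 8.399 6.179] M [ 1.396 -0.665 -0.017] w 49.47022144997518 q [-0.557  0.611  1.585  0.002  0.946 -1.894]
```

View pics/s2.png

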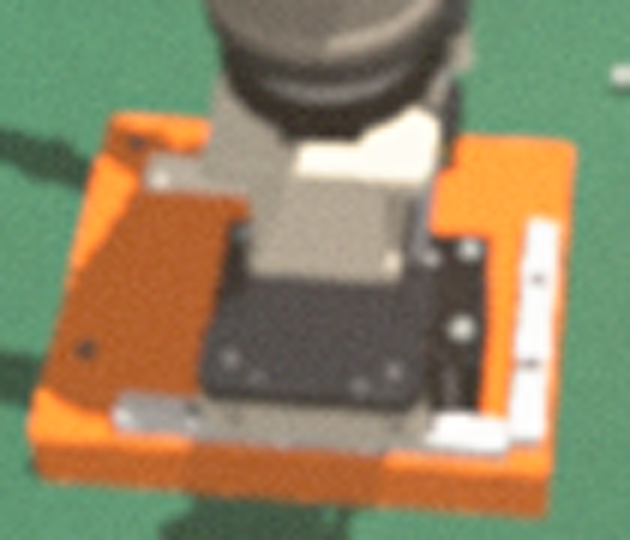

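The box is against the long strip: the y force jumped to 8 N and the motion stopped. There is still a visible gap of about 10 mm to the short strip, so I slide along tool -x.

```bash
python3 -m pendant '[[[-0.001,0.0005,0],[0,0,0],0.04],[[-0.003,0.0005,0],[0,0,0],0.04],[[-0.005,0.0005,0],[0,0,0],0.04],[[-0.007,0.0005,0],[0,0,0],0.04],[[-0.008,0.0005,0],[0,0,0],0.04],[[-0.008,0.0005,0],[0,0,0],0.04],[[-0.008,0.0005,0],[0,0,0],0.04]]'; python3 -m pendant '[[[-0.001,0,0],[0,0,0],0.04],[[-0.001,0,0],[0,0,0],0.04],[[-0.001,0,0],[0,0,0],0.04]]'; python3 -m pendant '[[[-0.001,0,0],[0,0,0],0.04],[[-0.001,0,0],[0,0,0],0.04],[[-0.001,0,0],[0,0,0],0.04]]'
```

```text
time: 16.55
tool_pos: [530.5, -237.7, 238.0]
tcp_rot: [3.14, -0.009, 2.908]
contact_force: [-13.8, 8.8, 18.6]
grip_width: 50.0
time: 16.8
tool_pos: [531.4, -237.9, 238.0]
tcp_rot: [3.14, -0.009, 2.908]
contact_force: [-14.5, 9.1, 18.5]
grip_width: 49.8
time: 17.05
tool_pos: [532.4, -238.2, 238.0]
tcp_rot: [3.14, -0.009, 2.908]
contact_force: [-14.7, 9.1, 18.8]
grip_width: 49.6
```

Vertical load has built up to 18 N through friction, so I ease up 1 mm and carry on in small steps.

```bash
python3 -m pendant '[[[0,0,-0.001],[0,0,0],0.04],[[0,0,-0.001],[0,0,0],0.04],[[0,0,-0.001],[0,0,0],0.04]]'; python3 -m pendant '[[[-0.001,0,0],[0,0,0],0.04],[[-0.001,0,0],[0,0,0],0.04],[[-0.001,0,0],[0,0,0],0.04]]'; python3 -m pendant '[[[-0.001,0,0],[0,0,0],0.04],[[-0.001,0,0],[0,0,0],0.04],[[-0.001,0,0],[0,0,0],0.04]]'
```

```text
time: 17.3
tool_pos: [533.1, -238.4, 238.0]
tcp_rot: [3.14, -0.007, 2.907]
contact_force: [-8.0, 7.1, 8.2]
grip_width: 49.6
time: 17.55
tool_pos: [533.9, -238.6, 238.1]
tcp_rot: [3.14, -0.008, 2.908]
contact_force: [-8.0, 7.1, 9.4]
grip_width: 50.0
time: 17.8
tool_pos: [534.9, -238.8, 238.1]
tcp_rot: [3.14, -0.008, 2.908]
contact_force: [-8.5, 6.8, 9.9]
grip_width: 50.0
```

```bash
python3 -m pendant '[[[-0.001,0,0],[0,0,0],0.04],[[-0.001,0,0],[0,0,0],0.04],[[-0.001,0,0],[0,0,0],0.04]]'; python3 -m pendant '[[[-0.001,0,0],[0,0,0],0.04],[[-0.001,0,0],[0,0,0],0.04],[[-0.001,0,0],[0,0,0],0.04]]'; python3 st.py
```

```text
time: 18.05
tool_pos: [535.9, -239.0, 238.0]
tcp_rot: [3.14, -0.008, 2.908]
contact_force: [-8.5, 7.6, 9.3]
grip_width: 49.7
time: 18.3
tool_pos: [536.8, -239.3, 238.1]
tcp_rot: [3.14, -0.008, 2.908]
contact_force: [-8.7, 7.8, 9.4]
grip_width: 49.7
18.3 [ 536.838 -239.266  238.051] [ 3.14  -0.008  2.908] F [-8.706  7.761  9.367] M [ 1.133  1.211 -0.08 ] w 49.686805591232755 q [-0.549  0.629  1.546 -0.001  0.974 -1.886]
```

```bash
python3 -m pendant '[[[-0.001,0,0],[0,0,0],0.04],[[-0.001,0,0],[0,0,0],0.04],[[-0.001,0,0],[0,0,0],0.04]]'; python3 -m pendant '[[[-0.001,0,0],[0,0,0],0.04],[[-0.001,0,0],[0,0,0],0.04],[[-0.001,0,0],[0,0,0],0.04]]'; python3 - <<'E'
from u import *
c=capture("side"); im=c["color"][...,::-1]
cv2.imwrite("pics/s3.png",cv2.resize(im[210:300,235:340],None,fx=6,fy=6,interpolation=cv2.INTER_CUBIC))
E
```

```text
time: 18.55
tool_pos: [537.8, -239.5, 238.1]
tcp_rot: [3.14, -0.008, 2.908]
contact_force: [-8.8, 7.8, 9.8]
grip_width: 50.1
time: 18.8
tool_pos: [538.2, -239.6, 238.1]
tcp_rot: [3.14, -0.01, 2.908]
contact_force: [-12.7, 7.7, 12.9]
grip_width: 50.1
```

View pics/s3.png

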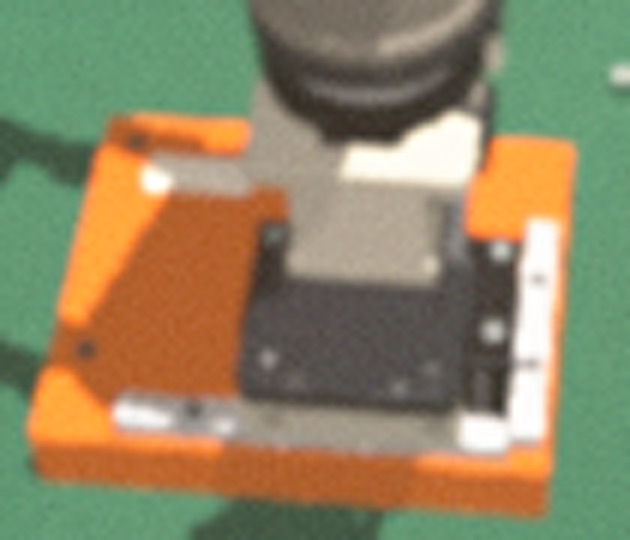

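Now it is flush with the short strip: the x force jumped and no gap is visible (crop x≈520). A small final squeeze, then release and rise.

```bash
python3 -m pendant '[[[-0.001,-0.0005,0],[0,0,0],0.04],[[-0.001,-0.0005,0],[0,0,0],0.04],[[-0.001,-0.0005,0],[0,0,0],0.04]]'; python3 -m pendant '[[[0.001,0,-0.001],[0,0,0],0.04],[[0.001,0,-0.001],[0,0,0],0.04],[[0.001,0,-0.001],[0,0,0],0.0918],[[0.001,0,-0.001],[0,0,0],0.0918],[[0.001,0,-0.001],[0,0,0],0.0918],[[0.001,0,-0.001],[0,0,0],0.0918],[[0.001,0,-0.001],[0,0,0],0.0918],[[0.001,0,-0.001],[0,0,0],0.0918],[[0.001,0,-0.001],[0,0,0],0.0918]]'; python3 -m pendant '[[[0,0,-0.02],[0,0,0],0.0918],[[0,0,-0.05],[0,0,0],0.0918],[[0,0,-0.09],[0,0,0],0.0918],[[0,0,-0.1],[0,0,0],0.0918],[[0,0,-0.1],[0,0,0],0.0918]]'; python3 st.py
```

```text
time: 19.1
tool_pos: [538.5, -239.9, 238.1]
tcp_rot: [3.139, -0.012, 2.908]
contact_force: [-15.2, 10.5, 15.5]
grip_width: 49.7
time: 19.85
tool_pos: [540.6, -241.1, 239.6]
tcp_rot: [-3.142, 0.0, 2.908]
contact_force: [-0.1, 0.3, -0.8]
grip_width: 90.2
time: 20.27
tool_pos: [541.2, -241.4, 343.7]
tcp_rot: [-3.139, 0.008, 2.908]
contact_force: [-0.7, 0.3, -0.4]
grip_width: 91.9
20.2667 [ 541.172 -241.353  343.74 ] [-3.139  0.008  2.908] F [-0.658  0.326 -0.371] M [ 0.035 -0.035 -0.017] w 91.90742207562606 q [-0.549  0.514  1.424 -0.     1.195 -1.886]
```

```bash
python3 -m pendant '[[[0.035,0.01,0],[0,0,0],0.0918],[[0.07,0.02,0],[0,0,0],0.0918],[[0.105,0.03,0],[0,0,0],0.0918],[[0.14,0.04,0],[0,0,0],0.0918],[[0.17,0.05,0],[0,0,0],0.0918],[[0.17,0.05,0],[0,0,0],0.0918]]'; python3 - <<'E'
from u import *
c=capture("top"); im=c["color"][...,::-1]; cv2.imwrite("pics/t2.png",im)
s=capture("side"); js=s["color"][...,::-1]; cv2.imwrite("pics/s4full.png",js)
a=cv2.resize(im[182:282,335:425],None,fx=6,fy=6,interpolation=cv2.INTER_CUBIC)
cv2.imwrite("pics/t2c.png",a)
E
```

```text
time: 20.77
tool_pos: [382.0, -149.7, 337.9]
tcp_rot: [3.139, -0.008, 2.908]
contact_force: [-0.8, 0.1, -1.0]
grip_width: 91.6
```

View pics/t2c.png

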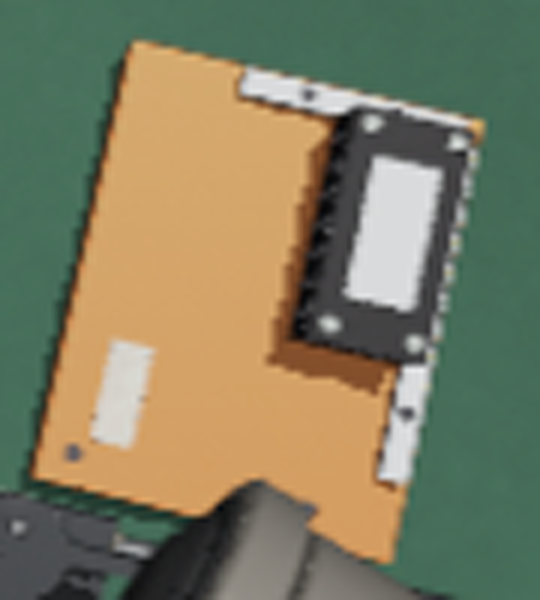

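The housing stands in the corner; its screws are at crop (372,123), (460,142), (330,324) and (414,344). I'll compare its pose with the strips.

```bash
python3 - <<'E'
from u import *
c=capture("top")
f=lambda v,z: ray(c,(np.array(v)+.5)/6-.5+[335,182],z)[:,:2]
w=f([(372,123),(460,142),(330,324),(414,344)],95)
b=f([(133,40),(485,122),(33,478)],35)
s=f([(447,145),(377,480),(238,97)],47)
x,_=fit([(100,80),(100,-80),(-100,80)],b)
ang=lambda v:np.arctan2(v[1],v[0])
print("screw yaw",ang(w[0]-w[2]),ang(w[1]-w[3]),"cross",ang(w[0]-w[1])-np.pi/2,ang(w[2]-w[3])-np.pi/2,"block",x[2],"strip",ang(s[0]-s[1]),ang(s[2]-s[0])-np.pi/2)
print("dx",np.linalg.norm(w[0]-w[2]),"dy",np.linalg.norm(w[0]-w[1]))
R=np.array([[np.cos(x[2]),np.sin(x[2])],[-np.sin(x[2]),np.cos(x[2])]])
print("centre",w.mean(0),"in corner(block)",R@(w.mean(0)-x[:2])-[85,-65],"in corner(strip)",R@(w.mean(0)-s[0]))
E
```

```text
screw yaw -0.22794892466301073 -0.24990511470032942 cross -0.217238236136575 -0.23502647243022712 block -0.23557080717087636 strip -0.23174754097066128 -0.23049385216495577
dx 85.86314477071227 dy 37.31601411646138
centre [ 536.31501694 -236.77649711] in corner(block) [-49.11177354  24.99054919] in corner(strip) [-48.11875435  23.2985178 ]
```

View pics/s4full.png

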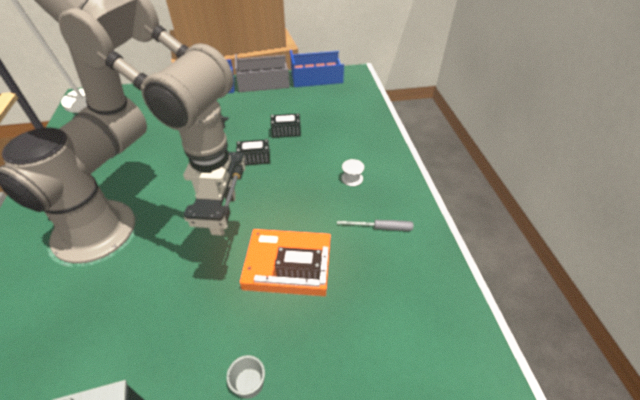

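```bash
python3 -c "from plant import close_job; print(close_job())"
```

```text
the job is handed in; nothing more can be done
None
```

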